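# Hang a slide rack on the stainer's drop-keeper peg

## Task

Take the slide rack out of the drain tray by its black grip and hang it on the peg of the slide stainer: pass the peg through the eye of the rack's hanger plate, push the plate in under the drop keeper so that it lifts it, and keep pressing gently against the sprung pad until the keeper has dropped shut behind the plate. Then let the rack hang from the peg, held between pad and keeper, and let go. Keep the rack upright all the way, do not force it against the stainer, and leave the bottle, the beaker and the cardboard box as they are.

Things in the scene. Friction and masses are not known exactly. Their poses are not given: they have to be found in the camera images.
- rack: Steel slide rack, 0.25 to 0.45 kg, with ten upright glass slides, standing in the drain tray. Origin: centre of its underside; z up, x along its basket (92 mm; 38 mm wide in y, slides up to 80 mm high). Two 5 mm wires at the basket's ends rise to a flat hanger plate with an eye; a stem 18 mm wide rises from the plate to a black grip bar.
- eye (a point): Centre of the eye in the hanger plate, 128 mm above the rack's origin, axes as the rack's. Plate: in the x-z plane, 4 mm thick, 52 mm wide, from 24 mm below to 24 mm above this point (its top edges beside the stem are the shoulders). Eye: square, 24 mm, open along y. When the rack hangs, the eye's top edge rests on the peg and this point is 6 mm below the peg axis.
- grip (a point): Centre of the black grip bar on top of the rack, 192 mm above its origin; the bar is 60 mm long in the rack's x, 12 mm thick in y, 20 mm high.
- stainer: Cream slide stainer, fixed. Origin: on the bench below its middle; z up; its peg points along +y. Deck x -100 to 100, y -150 to 110 mm, 32 mm high; on it an open steel dish under the peg (rim at z = 87 mm) and a column (x -45 to 45, y -110 to -40 mm, top z = 264 mm). The peg head is a block 22 mm wide on the column's +y side, its top 16 mm above the peg axis.
- peg_root (a point): Nominal root of the peg on its axis, 240 mm above the bench, axes as the stainer's. Peg: round, 12 mm thick, level, 62 mm long along +y, last 6 mm tapered. The head (peg, pad, keeper together) is slid by hand on guide rods and clamped: the real root lies up to 20 mm farther in or out along y; across and in height it is true. Distances 'out' are from the real root.
- nose (a point): Nominal middle between the two noses of the drop keeper when shut (shifts with the head like peg_root): 18 mm out, 10 mm above the peg axis. Keeper: two steel prongs 9 mm wide at x = -17 and 17 mm, undersides 25 mm above the axis (the rack's stem passes between), each with a nose down to this height and from it a ramp rising outward at 32 degrees to 50 mm out.
- keeper (a joint): Angle of the drop keeper, rad, hinged 45 mm behind the peg root: 0 shut (by its own weight), up to 0.9 as its noses lift. Shoulders pushed inward under the ramps lift it with about 1 N; it must rise by 0.12 to 0.25 to let the plate pass under the noses, then drops by itself on the outer side of the plate.
- pad (a joint): Black rubber pad round the peg, sprung outward: how far it is pressed in, m. At 0 its face is 16 mm out. It gives from 2.3 N, takes 0.9 N more per mm, stops dead at 0.0065 (8.1 N). The keeper drops when the plate has pressed it in 3 to 5 mm (less if the plate is carried low); a caught plate keeps it pressed by about 2 mm.
- bottle: amber glass reagent bottle, 52 mm in diameter, 100 mm high, origin at the centre of its underside: leave alone
- beaker: small glass beaker, 60 mm in diameter, 75 mm high, origin at the centre of its underside: leave alone
- slidebox: cardboard slide box, 85 x 60 x 35 mm, origin at the centre of its underside: leave alone
- tray: steel drain tray, fixed, 170 x 130 mm with an 18 mm rim and a 4 mm floor; origin at the centre of its underside
There are look-alikes about, which are no part of the job. Of the things that look like the rack, take the one that is nearest to the robot's base at the start.

How it is judged:
On the way, in this order (a step that is already met when the one before it is completed fails the run):
1. the rack, on the peg, lifts the keeper (value of joint keeper above 0.08 rad and horizontal distance between eye and peg_root below 0.085 m and contact force between rack and stainer above 0.1 N), for 0.05 s.
2. the plate is held against the pressed pad with the keeper dropped behind it (value of joint keeper below 0.06 rad and value of joint pad above 0.001 m and horizontal distance between eye and peg_root below 0.044 m), for 0.2 s.
At the end, for the whole second after the job is handed in: The rack hangs at rest from the peg by the top of its eye (eye centre 3 to 10 mm below the peg axis, within 10 mm across, 12 mm inside to 44 mm outside the nominal root), within 0.2 rad of upright, caught between the pad (pressed in over 1 mm) and the shut keeper (under 0.05 rad) (value of joint keeper below 0.05 rad and value of joint pad above 0.001 m and y of eye in the frame of peg_root between -0.012 and 0.044 m and x of eye in the frame of peg_root between -0.01 and 0.01 m and z of eye in the frame of peg_root between -0.01 and -0.003 m and angle between rack's own z axis and vertical below 0.2 rad and linear speed of rack below 0.03 m/s and angular speed of rack below 0.4 rad/s); the robot touches nothing.
It fails at once if the rack is forced against the stainer (over 18 N) (contact force between rack and stainer above 18 N).
It fails at once if the rack is tipped by more than 0.6 rad (angle between rack's own z axis and vertical above 0.6 rad).
It fails at once if the bottle, the beaker or the cardboard box is disturbed (distance of any of bottle, beaker, slidebox from where it was at the start of the episode above 0.02 m).
It also fails if it takes over 67 s, if anything falls off the work surface, if the arm or the gripper's body presses on something with over 40 N, if the wrist force passes 120 N, or if a joint passes its speed limit or range.

## Robot

A 6-joint arm with a two-finger parallel gripper is mounted at the origin on the work surface. World frame = base frame: x ahead of the robot, y to its left, z up, the work surface at z = 0. Lengths are in m, angles in rad, forces in N, time in s.
With the tool pointing down it reaches from about 0.375 to 0.9 m from the base axis. Payload 3.1 kg.
Tool frame: the origin (TCP) lies between the finger pads; the fingertips stand 19 mm ahead of it and the grasp point (between the pads) is the TCP; z points along the fingers, y is the direction in which the jaws open and shut (so a half turn about z gives the same grasp; the last joint's range is limited). The gripper opens to 87 mm and grips with 3 to 60 N. Pads are 19 mm wide; open, the fingers measure 117 mm over their backs; the gripper's body (75 mm by 190 mm) begins 51 mm behind the grasp point.
Start: joints at [1.022, 0.527, 1.433, -0, 1.181, -0.178], TCP at [0.226, 0.583, 0.242] pointing down, gripper open.
Joint ranges: [-3.08, 3.08], [-0.75, 2.2], [0.22, 2.44], [-1.43, 4.57], [0, 2.65], [-2.85, 2.85]. Speed limits (rad/s): [2.79, 2.79, 3.14, 3.14, 3.14, 3.14].

## Interface

Orientations are given as a unit quaternion [w, x, y, z].
In Python, from plant import status, viewer, order, models gives the robot as it stands. The module is installed in compiled form; this text tells all that it offers.
- The arm moves only by the tool arm_command, never from a script. Its argument "series" is a list of rows, each a list of 6 numbers: the shift along the tool's x, y, z in cm, then the turn, a rotation vector about the tool's x, y, z in units of 6 degrees (1.0 is 6 degrees). A call has exactly 5 rows; each row is the pose to reach, as a shift and turn from the pose commanded when the call began, along the tool's axes at that moment; what a row does not reach only later rows make up. A row lasts 1/12 s, in which the tool goes at most 41.7 mm and 7.16 degrees, less where a joint would pass 70% of its speed; a pose out of reach is approached as far as the arm can. A call with a gripper value outside its range is refused whole. "claw" is the finger opening in cm, from 0 to 8.7, set as the call begins (left out, the last holds). The fingers move at their own pace and stop on an object; the grip force is fixed at half the most. Time passes only in rows, so rows that repeat a pose let the fingers close, or fill a call up. It gives the time, the measured TCP pose, the force and the opening at its end, in the units of the state.
- status.get_state(): the state, without advancing time (a new reading comes with each control period).
- viewer.grab_frame(name): name is "side" or "top" or "wrist"; returns the picture (480x640x3 uint8, blue, green, red); there is no depth.
- viewer.camera_params(name): a dict with "K" (3x3 intrinsics, pixels), "R" (3x3) and "t" (3): a world point X has camera coordinates R X + t. Camera axes: x right, y down, z forward; pixel columns grow to the right and rows downward; lengths in m; the calibration is good to about 2 mm. A picture is of the moment at which its call begins: read the wrist's pose just before it. camera_params takes no time and is no camera call; for the wrist camera it gives the pose at the moment of the call.
- order.close_job(): hands the job in, once; it reports no verdict.
Trained networks look in the newest picture that a camera, given by its name, has taken for a name from the list of things; names that differ only in an ending like _2 or _b are one class to them, and where a whole thing is asked for, a point or a joint stands for the part that bears it (a point fixed in the world has none). Each returns a list of dicts, best first, with "score" (0 to 1); they miss things now and then, are a little off and sometimes report something else, mostly with a low value. They report only what shows in the picture. A call takes as long as a camera call. They do not tell look-alikes from the thing itself.
- models.find_in(camera, query): "position" ([x, y, z] in m, in world coordinates, good to about 4 mm: the middle of the surface that is visible of it).
The state is a dict: "time_s": time; "q": joint angles; "joint_vel": joint speeds; "joint_efforts": joint torques, N m; "tool_pos": TCP position; "ee_rot": TCP orientation; "force": force on the tool from outside, world axes, zero at the start; "torque": the same for the moment, N m; "width": finger opening in m.
Only numpy, scipy, OpenCV 4.12 (cv2) and the standard library are available. Lean on these libraries where they do the work, as an engineer would, in place of code of your own. Each camera call takes 0.05 s, during which the arm holds its last target. There are 200 camera calls.

## Working session

There is one attempt and no reset: what is moved stays moved. The work goes in short steps, Python scripts to look and compute and a tool call to move; the robot and the scene stay as the last step left them, time stands still between calls to the robot, and variables do not carry over. Pictures are saved under pics/ and viewed, about 8 in all and at most 12, crops included, and the job is handed in when it is done.

Besides the shell and the picture viewer there is one more tool, called after "Call:" as name(argument=value, ...) on one line, values as JSON. arm_command: Moves the arm, as the interface text tells. Its arguments: {"type":"object","properties":{"series":{"type":"array"},"claw":{"type":"number"}},"required":["series"]}

```bash
mkdir -p pics
python3 - <<'E'
from plant import status, viewer, order, models
import cv2,numpy as np
s=status.get_state();print(s['time_s'],s['tool_pos'],s['ee_rot'],s['width'],s['force'])
for c in ('side','top'):
    im=viewer.grab_frame(c);cv2.imwrite(f'pics/{c}0.png',im)
    for q in ('rack','eye','grip','stainer','peg_root','nose','tray','bottle','beaker','slidebox'):
        try:
            print(c,q,[(np.round(d['position'],3).tolist(),round(d['score'],2)) for d in models.find_in(c,q)])
        except Exception as e: print(c,q,e)
    p=viewer.camera_params(c);print((-p['R'].T@p['t']).round(3),p['R'].round(2).tolist(),p['K'][0][0])
E
```

```text
0.0 [0.22548671 0.58215999 0.24058213] [-3.74089623e-04  1.83842855e-01  9.82955071e-01 -9.96326187e-04] 0.08712342267738726 [ 0.20244941 -0.08843944 -0.66078319]
side rack [([0.318, 0.494, 0.069], 0.88), ([0.461, 0.202, 0.07], 0.73), ([0.532, -0.295, 0.075], 0.68), ([0.412, 0.39, 0.072], 0.66), ([0.598, 0.369, 0.069], 0.65)]
side eye [([0.408, 0.385, 0.08], 0.92), ([0.458, 0.2, 0.065], 0.88), ([0.319, 0.498, 0.07], 0.56)]
side grip [([0.599, 0.364, 0.065], 0.81), ([0.456, 0.203, 0.066], 0.8), ([0.406, 0.388, 0.075], 0.72), ([0.322, 0.495, 0.064], 0.7), ([0.534, -0.295, 0.076], 0.61)]
side stainer [([0.536, -0.297, 0.071], 0.69)]
side peg_root [([0.488, 0.193, 0.007], 0.66), ([0.529, -0.294, 0.074], 0.6), ([0.463, 0.204, 0.068], 0.2)]
side nose [([0.535, -0.293, 0.069], 0.93)]
side tray [([0.486, 0.192, 0.005], 0.88), ([0.736, 0.25, 0.034], 0.51)]
side bottle [([0.716, 0.046, 0.061], 0.69)]
side beaker [([0.44, 0.037, 0.052], 0.89)]
side slidebox [([0.731, 0.249, 0.036], 0.65)]
[ 0.487 -0.733  0.975] [[1.0, -0.08, -0.02], [-0.07, -0.67, -0.74], [0.05, 0.74, -0.68]] 513.4009264056408

[... 162 characters left out ...]
], 0.97), ([0.594, 0.37, 0.064], 0.87), ([0.456, 0.205, 0.054], 0.62), ([0.322, 0.496, 0.062], 0.56)]
top grip [([0.405, 0.39, 0.062], 0.97), ([0.456, 0.204, 0.048], 0.91), ([0.591, 0.363, 0.062], 0.8), ([0.321, 0.498, 0.062], 0.57)]
top stainer [([0.528, -0.216, 0.038], 0.61)]
top peg_root [([0.526, -0.22, 0.038], 0.76), ([0.456, 0.201, 0.054], 0.64)]
top nose [([0.528, -0.213, 0.036], 0.83)]
top tray [([0.469, 0.218, 0.0], 0.81)]
top bottle [([0.71, 0.061, 0.064], 0.68), ([0.545, -0.174, 0.266], 0.34), ([0.466, 0.217, 0.006], 0.22)]
top beaker [([0.441, 0.045, 0.022], 0.88)]
top slidebox []
[0.425 0.163 1.418] [[-0.0, -1.0, 0.01], [-1.0, -0.0, -0.08], [0.08, -0.01, -1.0]] 477.9009862947487
```

View pics/side0.png

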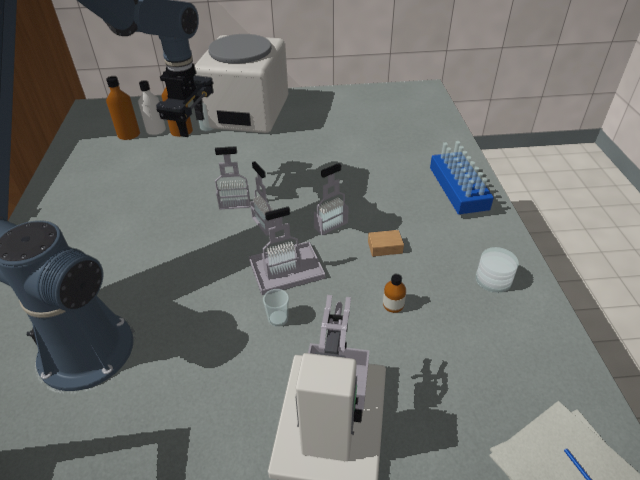

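View pics/top0.png

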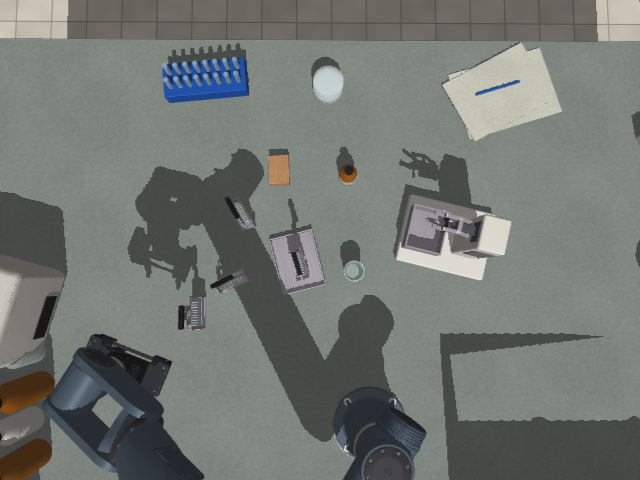

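The side view shows four racks, with the target in the tray (grip at about px 277,213) and the stainer at the bottom (330,390). In the top view the target's grip is at about (297,264) and the stainer at (455,238). The tray rack is nearest to the base at about 0.50 m, against 0.57 m or more for the others. I'll zoom in on both.

Run:
```python
import cv2,numpy as np
t=cv2.imread('pics/top0.png');s=cv2.imread('pics/side0.png')
def c(im,x,y,w,h): return cv2.resize(im[y:y+h,x:x+w],(400,300),interpolation=cv2.INTER_CUBIC)
out=np.vstack([np.hstack([c(t,256,210,80,60+0),c(t,390,190,130,98)]),np.hstack([c(s,240,200,96,72),c(s,260,285,160,120)])])
cv2.imwrite('pics/zoom.png',out)
```

```text
(no output)
```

View pics/zoom.png

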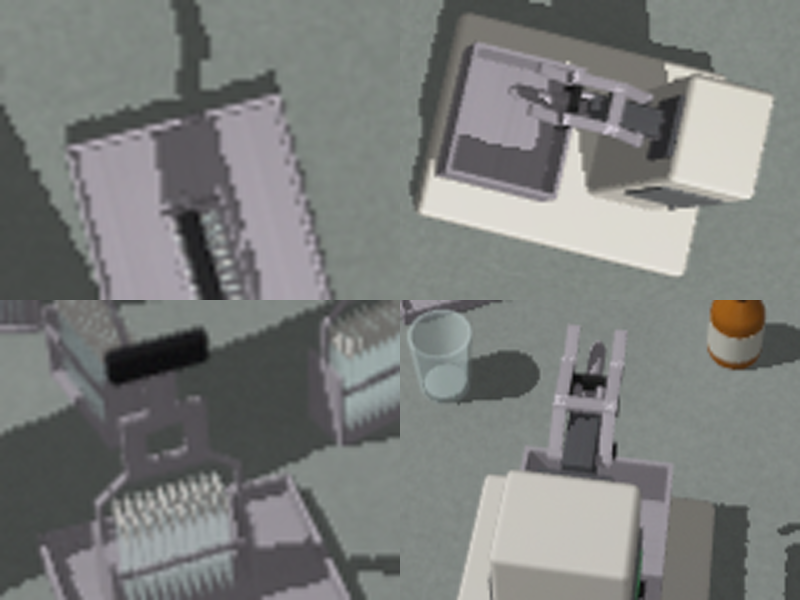

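Zoom (bar and stainer corners read from it): the rack's bar lies at about 15° yaw, the peg points roughly to +y, and the keeper prongs are visible. I'll fit the poses next.

```bash
cat > h.py <<'E'
from plant import status, viewer, order, models
import cv2,numpy as np
from scipy.optimize import least_squares
from scipy.spatial.transform import Rotation as Ro
def proj(p,X): 
    c=p['R']@np.asarray(X)+p['t']; u=p['K']@c; return u[:2]/u[2]
def ray(p,uv,z):
    d=p['R'].T@np.linalg.inv(p['K'])@[uv[0],uv[1],1]; o=-p['R'].T@p['t']; return o+d*(z-o[2])/d[2]
def place(v,P): 
    c,s=np.cos(v[2]),np.sin(v[2]); return [v[0]+c*P[0]-s*P[1],v[1]+s*P[0]+c*P[1],P[2]]
def fit(obs,v0):
    f=lambda v:np.concatenate([proj(p,place(v,P))-uv for p,P,uv in obs])
    r=least_squares(f,v0,loss='soft_l1'); return r.x,r.fun.reshape(-1,2).round(1).tolist()
E
python3 - <<'E'
from h import *
T=viewer.camera_params('top');S=viewer.camera_params('side')
tz=lambda x,y:(390+(x-400)*.325,190+y*98/300)
sz=lambda x,y:(260+(x-400)*.4,285+(y-300)*.4)
m=lambda *a:[i/1000 for i in a]
obs=[(T,m(100,110,32),tz(460,12)),(T,m(-100,110,32),tz(418,212)),(T,m(-100,-150,32),tz(685,275)),
(T,m(45,-40,264),tz(690,78)),(T,m(45,-110,264),tz(773,93)),(T,m(-45,-110,264),tz(750,200)),
(S,m(-45,-40,264),sz(510,473)),(S,m(45,-40,264),sz(638,487))]
v,r=fit(obs,[.53,-.25,-.23]);print('stainer',v.round(4),np.degrees(v[2]),r)
inv=lambda X:(Ro.from_euler('z',-v[2]).apply([X[0]-v[0],X[1]-v[1],0])*1000).round(1)
for n,p,uv,z in [('prong T',T,tz(570,68),.27),('prong T2',T,tz(566,122),.27),('prong S',S,sz(573,326),.275),('prong S2',S,sz(620,331),.275),('peg S',S,sz(597,345),.24)]: print(n,inv(ray(p,uv,z)))
lz=lambda x,y:(240+x*.24,200+(y-300)*.24)
obs=[(S,m(-30,0,196),lz(108,366)),(S,m(30,0,196),lz(207,344)),(T,m(30,0,206),(294,252)),(T,m(-30,0,206),(300,278.5))]
w,r=fit(obs,[.46,.2,.26]);print('rack',w.round(4),np.degrees(w[2]),r)
s=status.get_state();print(s['tool_pos'],Ro.from_quat(np.roll(s['ee_rot'],-1)).as_matrix().round(3).tolist())
E
```

```text
stainer [ 0.5412 -0.2057 -0.2309] -13.229809224352087 [[0.7, -0.7], [-0.4, 0.4], [0.3, 0.3], [0.3, -2.7], [1.4, -1.0], [1.5, -0.1], [-3.5, -2.6], [-0.2, -1.9]]
prong T [23.1 55.4  0. ]
prong T2 [-19.6  49.5   0. ]
prong S [-12.8  77.8   0. ]
prong S2 [21.1 77.6  0. ]
peg S [ 3.3 91.9  0. ]
rack [0.4554 0.2054 0.2496] 14.302213296041012 [[-1.3, 1.1], [-0.7, 0.8], [-0.4, -0.7], [-0.6, -4.2]]
[0.22583192 0.58274611 0.24154195] [[-0.932, 0.361, -0.0], [0.361, 0.932, -0.0], [0.0, -0.0, -1.0]]
```

Call:
arm_command(series=[[0,0,-4,0,0,0],[-2,-1.5,-7,0,0,0],[-5,-3.8,-9.8,0,0,0],[-8.2,-6.2,-9.8,0,0,0],[-11.4,-8.7,-9.8,0,0,0]], claw=8.7)

```text
time_s: 1.52
tool_pos: [0.3011, 0.462, 0.3422]
ee_rot: [0.002, 0.183, 0.983, 0.003]
force: [1.0, -1.0, -0.4]
width: 0.0873
```

Call:
arm_command(series=[[-3.2,-2.4,0,0,0,-1],[-6.4,-4.8,0,0,0,-2],[-9.6,-7.2,0,0,0,-3],[-12.8,-9.6,0,0,0,-4],[-16,-12.2,0,0,0,-5]])

```text
time_s: 1.93
tool_pos: [0.4048, 0.2904, 0.3399]
ee_rot: [0.001, -0.077, 0.997, 0.0]
force: [1.6, 0.1, -0.8]
width: 0.087
```

```bash
cat >> h.py <<'E'
def todo(target,yaw_y=None):
    s=status.get_state(); M=Ro.from_quat(np.roll(s['ee_rot'],-1)).as_matrix()
    print('t',s['time_s'],'tcp',s['tool_pos'].round(4),'F',np.round(s['force'],2),'w',round(s['width'],4))
    print('tool x,y,z',M.T.round(3).tolist())
    print('shift cm',(100*M.T@(np.array(target)-s['tool_pos'])).round(2))
    if yaw_y is not None:
        d=np.degrees(yaw_y-np.arctan2(M[1,1],M[0,1])); d=(d+90)%180-90; print('rot z units',round(-d/6,2))
E
python3 - <<'E'
from h import *
todo([.455,.205,.30],.2496+np.pi/2)
cv2.imwrite('pics/w1.png',viewer.grab_frame('wrist'))
print(models.find_in('wrist','grip'))
p=viewer.camera_params('wrist');print('bar proj',[proj(p,place([.4554,.2054,.2496],P)).round(1).tolist() for P in ([-.03,0,.206],[.03,0,.206])])
E
```

```text
t 1.9333 tcp [0.4048 0.2904 0.3399] F [ 1.62  0.1  -0.76] w 0.087
tool x,y,z [[-0.988, -0.154, -0.001], [-0.154, 0.988, 0.0], [0.001, 0.0, -1.0]]
shift cm [-3.64 -9.21  3.99]
rot z units -0.91
[{'position': [0.4479, 0.2069, 0.0787], 'score': 0.91}, {'position': [0.3245, 0.4998, 0.1053], 'score': 0.91}, {'position': [0.4051, 0.3961, 0.0823], 'score': 0.81}, {'position': [0.581, 0.3656, 0.0567], 'score': 0.65}, {'position': [0.4392, 0.0371, 0.0534], 'score': 0.25}]
bar proj [[192.0, 244.9], [207.6, 319.8]]
```

View pics/w1.png

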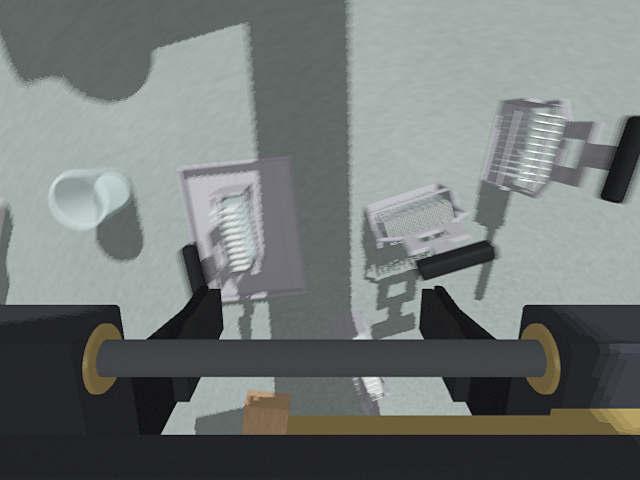

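The wrist view shows the tray rack's bar at about (190,247)–(205,300), partly hidden by the finger. That agrees with my projection. I'll move above it.

Call:
arm_command(series=[[-1.2,-3,0.5,0,0,-0.3],[-2.4,-6,1.5,0,0,-0.6],[-3.6,-9.2,3,0,0,-0.9],[-3.6,-9.2,4,0,0,-0.9],[-3.6,-9.2,4,0,0,-0.9]])

```text
time_s: 2.45
tool_pos: [0.4526, 0.2053, 0.2976]
ee_rot: [-0.002, -0.119, 0.993, 0.0]
force: [-0.0, -0.2, -0.5]
width: 0.0871
```

Run:
```python
from h import *
todo([.455,.205,.20],.2496+np.pi/2)
cv2.imwrite('pics/w2.png',viewer.grab_frame('wrist'))
p=viewer.camera_params('wrist');print('bar proj',[proj(p,place([.4554,.2054,.2496],P)).round(1).tolist() for P in ([-.03,-.006,.206],[-.03,.006,.206],[.03,-.006,.206],[.03,.006,.206])])
```

```text
t 2.45 tcp [0.4526 0.2053 0.2976] F [-0.02 -0.2  -0.47] w 0.0871
tool x,y,z [[-0.971, -0.237, 0.005], [-0.237, 0.971, 0.001], [-0.005, -0.0, -1.0]]
shift cm [-0.27 -0.09  9.76]
rot z units -0.1
bar proj [[305.3, 212.0], [325.4, 211.8], [307.2, 303.9], [325.9, 303.7]]
```

View pics/w2.png

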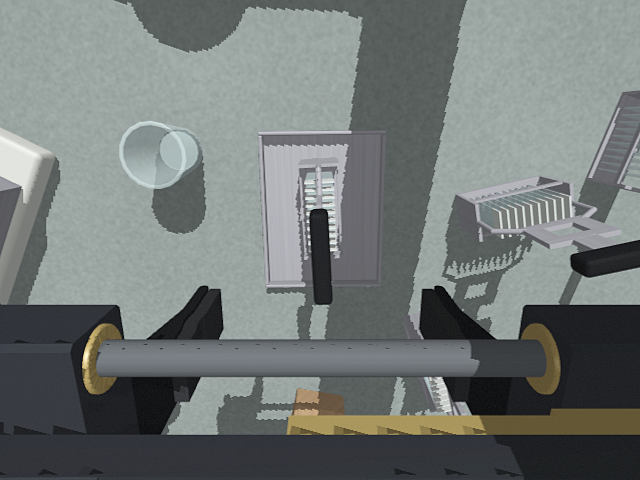

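The wrist view shows the bar from (318,209) to (323,304). That puts the rack about 2.5 mm off in y and 2° further in yaw than my fit. I'll correct for this, descend and grip.

Call:
arm_command(series=[[-0.2,0.2,2,0,0,-0.46],[-0.2,0.2,4,0,0,-0.46],[-0.2,0.2,6.5,0,0,-0.46],[-0.2,0.2,8.5,0,0,-0.46],[-0.2,0.2,9.75,0,0,-0.46]])

```text
time_s: 2.92
tool_pos: [0.4535, 0.2103, 0.2011]
ee_rot: [-0.001, -0.146, 0.989, 0.0]
force: [-0.3, -0.3, 0.6]
width: 0.0871
```

Call:
arm_command(series=[[0,0,0,0,0,0],[0,0,0,0,0,0],[0,0,0,0,0,0],[0,0,0,0,0,0],[0,0,0,0,0,0]], claw=0)

```text
time_s: 3.33
tool_pos: [0.4555, 0.2093, 0.2033]
ee_rot: [0.001, -0.146, 0.989, 0.0]
force: [0.3, 0.3, 0.7]
width: 0.0612
```

Call:
arm_command(series=[[0,0,0,0,0,0],[0,0,0,0,0,0],[0,0,0,0,0,0],[0,0,0,0,0,0],[0,0,0,0,0,0]])

```text
time_s: 3.75
tool_pos: [0.4548, 0.2087, 0.2021]
ee_rot: [-0.0, -0.145, 0.989, 0.0]
force: [-0.2, 0.0, -0.3]
width: 0.0287
```

Call:
arm_command(series=[[0,0,0,0,0,0],[0,0,0,0,0,0],[0,0,0,0,0,0],[0,0,0,0,0,0],[0,0,0,0,0,0]])

```text
time_s: 4.17
tool_pos: [0.4546, 0.2088, 0.2018]
ee_rot: [-0.0, -0.145, 0.989, -0.0]
force: [0.2, 0.0, -0.8]
width: 0.0114
```

Call:
arm_command(series=[[0,0,0,0,0,0],[0,0,-0.2,0,0,0],[0,0,-1,0,0,0],[0,0,-2,0,0,0],[0,0,-3,0,0,0]])

```text
time_s: 4.58
tool_pos: [0.4545, 0.2087, 0.2325]
ee_rot: [-0.001, -0.145, 0.989, -0.0]
force: [0.1, 0.1, -2.5]
width: 0.012
```

Call:
arm_command(series=[[0,0,-2,0,0,0],[0,-1,-4.5,0,0,0],[0,-2.5,-7,0,0,0],[0,-5,-9.5,0,0,0],[-0.2,-8,-10.7,0,0,0]])

```text
time_s: 5.0
tool_pos: [0.4802, 0.1331, 0.3428]
ee_rot: [0.003, -0.147, 0.989, 0.0]
force: [1.7, -1.4, -2.7]
width: 0.0119
```

Call:
arm_command(series=[[-0.2,-3,0,0,0,0],[-0.5,-6,0,0,0,0.5],[-0.8,-9,0,0,0,1],[-1.2,-12,0,0,0,1.5],[-1.4,-14.5,0,0,0,2]])

```text
time_s: 5.42
tool_pos: [0.5354, -0.0041, 0.3396]
ee_rot: [0.0, -0.039, 0.999, -0.0]
force: [0.4, 0.5, -2.6]
width: 0.0117
```

Run:
```python
from h import *
todo([.5687,-.089,.34],-.2309+np.pi/2)
```

```text
t 5.4167 tcp [ 0.5354 -0.0041  0.3396] F [ 0.43  0.48 -2.65] w 0.0117
tool x,y,z [[-0.997, -0.079, -0.001], [-0.079, 0.997, -0.001], [0.001, -0.001, -1.0]]
shift cm [-2.65 -8.73 -0.03]
rot z units 2.96
```

Call:
arm_command(series=[[-0.6,-2,0,0,0,0.6],[-1.2,-4,0,0,0,1.2],[-1.8,-6,0,0,0,1.8],[-2.3,-7.7,0,0,0,2.4],[-2.6,-8.7,0,0,0,2.96]])

```text
time_s: 5.83
tool_pos: [0.5683, -0.0888, 0.3393]
ee_rot: [0.0, 0.116, 0.993, -0.001]
force: [-0.6, -0.0, -2.5]
width: 0.0118
```

Call:
arm_command(series=[[0,0,0,0,0,0],[0,0,0,0,0,0],[0,0,0,0,0,0],[0,0,0,0,0,0],[0,0,0,0,0,0]])

```text
time_s: 6.25
tool_pos: [0.5675, -0.0857, 0.3392]
ee_rot: [-0.0, 0.113, 0.994, 0.0]
force: [-0.8, -1.2, -2.9]
width: 0.0117
```

Run:
```python
from h import *
todo([.5687,-.089,.34],-.2309+np.pi/2)
w=viewer.grab_frame('wrist');s=viewer.grab_frame('side');t=viewer.grab_frame('top')
for n,i in zip('wst',(w,s,t)): cv2.imwrite(f'pics/{n}3.png',i)
c=lambda im,x,y,k:cv2.resize(im[y:y+300//k,x:x+400//k],(400,300),interpolation=cv2.INTER_CUBIC)
cv2.imwrite('pics/z3.png',np.vstack([np.hstack([cv2.resize(w,(400,300)),c(t,380,170,3)]),np.hstack([c(s,290,240,3),c(s,300,285,4)])]))
```

```text
t 6.25 tcp [ 0.5675 -0.0857  0.3392] F [-0.83 -1.17 -2.93] w 0.0117
tool x,y,z [[-0.975, 0.224, 0.0], [0.224, 0.975, 0.0], [-0.0, 0.0, -1.0]]
shift cm [-0.19 -0.3  -0.08]
rot z units 0.05
```

View pics/z3.png

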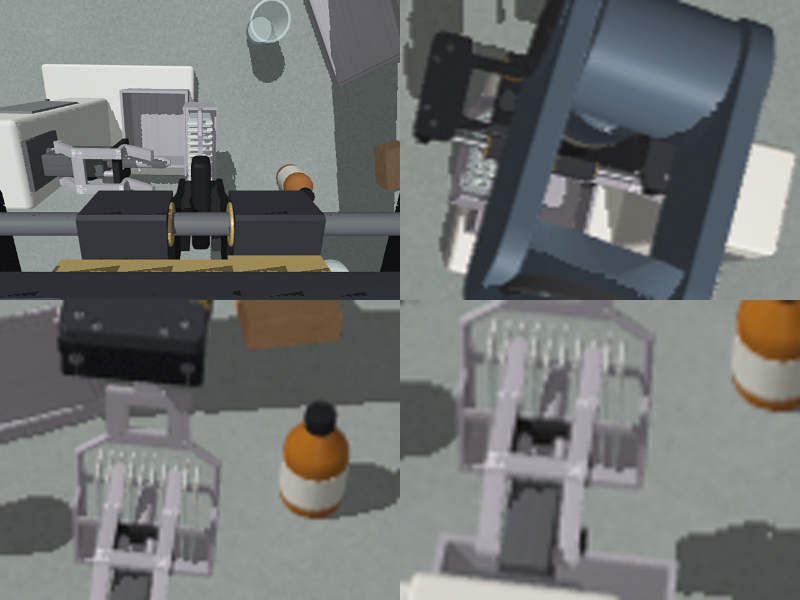

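In the z3 picture the rack is held upright, and its eye shows at side px (335,265). The prongs run along the peg, and in the wrist view they end near px (270,258). I'll crop the wrist view to measure the head.

Run:
```python
import cv2
w=cv2.imread('pics/w3.png');cv2.imwrite('pics/w3c.png',cv2.resize(w[90:320,60:360],(780,598),interpolation=cv2.INTER_CUBIC))
```

```text
(no output)
```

View pics/w3c.png

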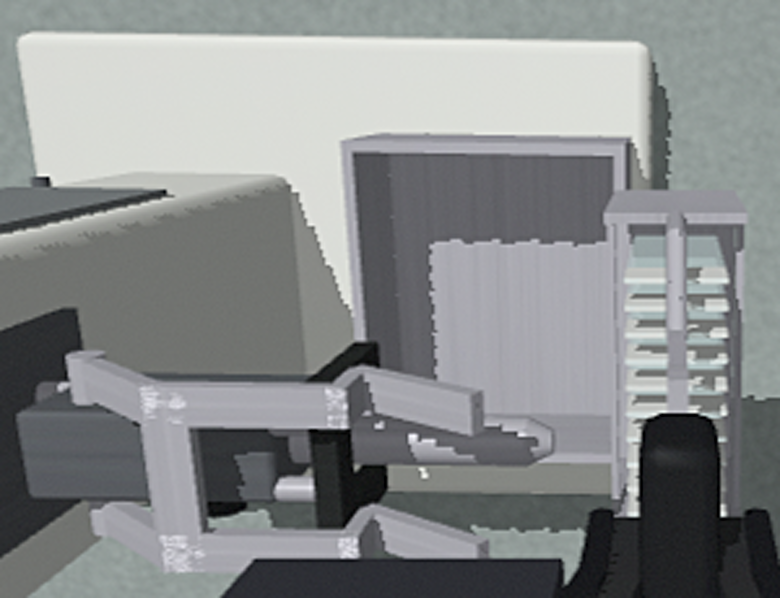

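The crop shows the peg tip at (548,440), the outer deck corners at (20,36) and (648,42), and the near prong's end at (478,410). From these I'll work out the head offset.

Run:
```python
from h import *
p=viewer.camera_params('wrist');T=viewer.camera_params('top')
cz=lambda x,y:(60+x/2.6,90+y/2.6)
tz=lambda x,y:(390+(x-400)*.325,190+y*98/300)
m=lambda *a:[i/1000 for i in a]
A=[(p,m(-100,-150,32),cz(20,36)),(p,m(-100,110,32),cz(650,42))]
B=[(T,m(100,110,32),tz(460,12)),(T,m(-100,110,32),tz(418,212)),(T,m(-100,-150,32),tz(685,275)),(T,m(45,-110,264),tz(773,93)),(T,m(-45,-110,264),tz(750,200))]
for n,o in (('wrist',A),('both',A+B)):
    v,r=fit(o,[.54,-.2,-.23]);print(n,v.round(4),np.degrees(v[2]),r)
    inv=lambda X:(Ro.from_euler('z',-v[2]).apply([X[0]-v[0],X[1]-v[1],0])*1000).round(1)
    for k,uv,z in (('peg tip',cz(550,441),.24),('peg axis mid',cz(450,440),.24),('padtop',cz(385,420),.24),('prong end',cz(480,410),.27),('prong2 end',cz(487,550),.27)): print(k,inv(ray(p,uv,z)))
    print('tcp in stainer',inv(status.get_state()['tool_pos']))
```

```text
wrist [ 0.5453 -0.2029 -0.2357] -13.503226478563565 [[-2.1, 0.1], [2.1, 0.0]]
peg tip [-0.6 88.7  0. ]
peg axis mid [-0.7 64.3  0. ]
padtop [-5.7 48.8  0. ]
prong end [-17.9  77.8   0. ]
prong2 end [14.6 77.9  0. ]
tcp in stainer [ -5.5 118.9   0. ]
both [ 0.5442 -0.2038 -0.2349] -13.458393097756947 [[-3.3, -0.6], [1.0, -0.9], [0.2, -1.8], [-1.2, -0.9], [-0.6, -0.5], [0.6, -2.1], [0.6, -1.1]]
peg tip [ 0.3 89.8  0. ]
peg axis mid [ 0.2 65.4  0. ]
padtop [-4.8 49.8  0. ]
prong end [-17.1  78.9   0. ]
prong2 end [15.4 78.9  0. ]
tcp in stainer [ -4.6 120.    0. ]
```

Run:
```python
from h import *
S=viewer.camera_params('side');v=[.5442,-.2038,-.2349]
inv=lambda X:(Ro.from_euler('z',-v[2]).apply([X[0]-v[0],X[1]-v[1],0])*1000).round(1)
s=status.get_state();print(s['tool_pos'],s['force'],inv(s['tool_pos']))
for k,uv,z in (('eye',(339.3,279),.269),('prongL',(328.5,295),.27),('prongR',(348,296.2),.27)): print(k,inv(ray(S,uv,z)))
print('exp eye px at tcp-based', proj(S,[*s['tool_pos'][:2],.269]))
```

```text
[ 0.56772119 -0.08605856  0.33918195] [ 0.56921432  0.94528771 -1.9987118 ] [ -4.5 120.    0. ]
eye [ -3.  122.9   0. ]
prongL [-17.6  80.3   0. ]
prongR [17.7 82.3  0. ]
exp eye px at tcp-based [338.30966228 280.0668681 ]
```

Call:
arm_command(series=[[-0.1,0,0.8,0,0,0],[-0.2,0,1.8,0,0,0.1],[-0.3,0,2.6,0,0,0.1],[-0.4,0,3.3,0,0,0.1],[-0.4,0,3.3,0,0,0.1]])

```text
time_s: 6.82
tool_pos: [0.5707, -0.0872, 0.3034]
ee_rot: [-0.002, 0.119, 0.993, 0.001]
force: [-0.1, 0.4, -3.7]
width: 0.0117
```

Call:
arm_command(series=[[0,0,0,0,0,0],[0,-0.3,0,0,0,0],[0,-0.6,0,0,0,0],[0,-1,0,0,0,0],[0,-1,0,0,0,0]])

```text
time_s: 7.23
tool_pos: [0.5695, -0.0983, 0.3065]
ee_rot: [0.0, 0.119, 0.993, -0.0]
force: [0.1, 0.0, -2.6]
width: 0.0116
```

```bash
cat >> h.py <<'E'
SV=[.5442,-.2038,-.2349]
def tgt(x,y,z): return place(SV,[x/1000,y/1000,z/1000])
def rel(): 
    X=status.get_state()['tool_pos']; return (Ro.from_euler('z',-SV[2]).apply([X[0]-SV[0],X[1]-SV[1],X[2]])*1000).round(1)
E
python3 - <<'E'
from h import *
todo(tgt(-.7,90,306),SV[2]+np.pi/2); print(rel())
w=viewer.grab_frame('wrist');s=viewer.grab_frame('side')
c=lambda im,x,y,k:cv2.resize(im[y:y+int(300/k),x:x+int(400/k)],(400,300),interpolation=cv2.INTER_CUBIC)
cv2.imwrite('pics/z4.png',np.hstack([c(w,100,150,1.6),c(s,300,255,4)]))
S=viewer.camera_params('side')
print('axis px',[proj(S,tgt(0,y,240)).round(1).tolist() for y in(60,88)])
E
```

```text
t 7.2333 tcp [ 0.5695 -0.0983  0.3065] F [ 0.14  0.02 -2.59] w 0.0116
tool x,y,z [[-0.972, 0.237, -0.001], [0.237, 0.972, -0.001], [0.001, -0.001, -1.0]]
shift cm [ 0.07 -1.84  0.05]
rot z units -0.04
[  0.  108.4 306.5]
axis px [[336.6, 315.3], [338.5, 303.5]]
```

View pics/z4.png

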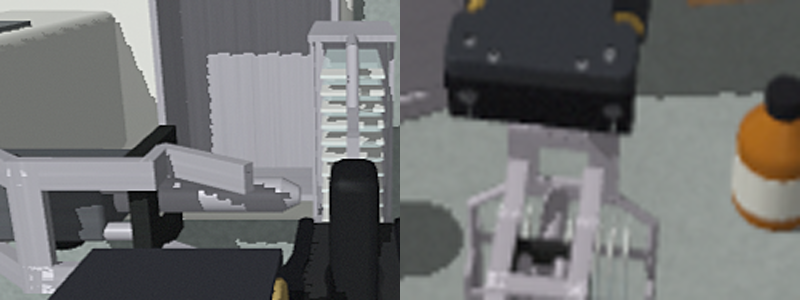

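The picture shows the peg tip at left-panel (290,190), lined up with the plate. The plate is about 1–2 mm towards +x. I'll thread it on.

Call:
arm_command(series=[[0.1,-0.5,0,0,0,0],[0.1,-1.2,0,0,0,0],[0.1,-1.9,0,0,0,0],[0.1,-2.6,0,0,0,0],[0.1,-3,0,0,0,0]])

```text
time_s: 7.75
tool_pos: [0.5611, -0.1275, 0.3061]
ee_rot: [0.0, 0.119, 0.993, -0.0]
force: [-0.2, -0.2, -3.3]
width: 0.0118
```

Call:
arm_command(series=[[0,-0.2,0,0,0,0],[0,-0.4,0,0,0,0],[0,-0.6,0,0,0,0],[0,-0.8,0,0,0,0],[0,-0.8,0,0,0,0]])

```text
time_s: 8.17
tool_pos: [0.5595, -0.1342, 0.306]
ee_rot: [-0.0, 0.119, 0.993, -0.0]
force: [0.5, -0.3, -3.0]
width: 0.0117
```

Run:
```python
from h import *
todo(tgt(-1,45,306),SV[2]+np.pi/2); print(rel())
w=viewer.grab_frame('wrist');s=viewer.grab_frame('side')
c=lambda im,x,y,k:cv2.resize(im[y:y+int(300/k),x:x+int(400/k)],(400,300),interpolation=cv2.INTER_CUBIC)
cv2.imwrite('pics/z5.png',np.hstack([c(w,100,150,1.6),c(s,300,255,4)]))
```

```text
t 8.1667 tcp [ 0.5595 -0.1342  0.306 ] F [ 0.52 -0.29 -3.05] w 0.0117
tool x,y,z [[-0.972, 0.236, -0.0], [0.236, 0.972, -0.0], [-0.0, -0.0, -1.0]]
shift cm [-0.04 -2.62  0.  ]
rot z units -0.03
[ -1.3  71.2 306. ]
```

View pics/z5.png

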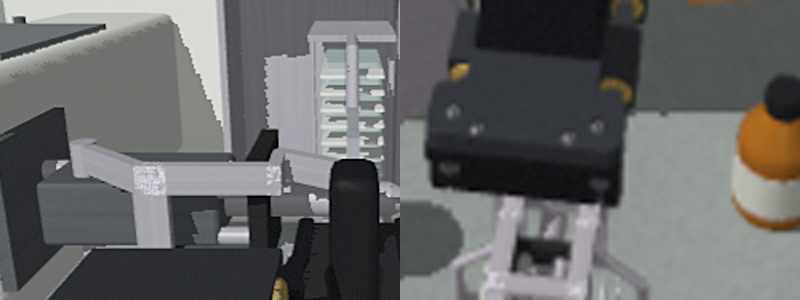

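The picture shows the peg tip beyond the grip bar (390,200), so the eye is on the peg. Force is quiet. I'll continue under the ramps.

Call:
arm_command(series=[[0,-0.2,0,0,0,0],[0,-0.5,0,0,0,0],[0,-0.7,0,0,0,0],[0,-1,0,0,0,0],[0,-1,0,0,0,0]])

```text
time_s: 8.68
tool_pos: [0.5569, -0.1441, 0.3059]
ee_rot: [-0.0, 0.119, 0.993, -0.0]
force: [0.4, -0.1, -2.9]
width: 0.0116
```

Call:
arm_command(series=[[0,-0.1,0,0,0,0],[0,-0.3,0,0,0,0],[0,-0.5,0,0,0,0],[0,-0.5,0,0,0,0],[0,-0.5,0,0,0,0]])

```text
time_s: 9.1
tool_pos: [0.5559, -0.1488, 0.306]
ee_rot: [-0.0, 0.119, 0.993, -0.0]
force: [0.6, 0.1, -2.8]
width: 0.0117
```

Run:
```python
from h import *
todo(tgt(-1,45,306),SV[2]+np.pi/2); print(rel())
w=viewer.grab_frame('wrist');s=viewer.grab_frame('side')
c=lambda im,x,y,k:cv2.resize(im[y:y+int(300/k),x:x+int(400/k)],(400,300),interpolation=cv2.INTER_CUBIC)
cv2.imwrite('pics/z6.png',np.hstack([c(w,100,150,1.6),c(s,300,255,4)]))
```

```text
t 9.1 tcp [ 0.5559 -0.1488  0.306 ] F [ 0.6   0.11 -2.84] w 0.0117
tool x,y,z [[-0.972, 0.236, 0.0], [0.236, 0.972, -0.0], [-0.0, -0.0, -1.0]]
shift cm [-0.05 -1.12  0.  ]
rot z units -0.03
[ -1.4  56.2 306. ]
```

View pics/z6.png

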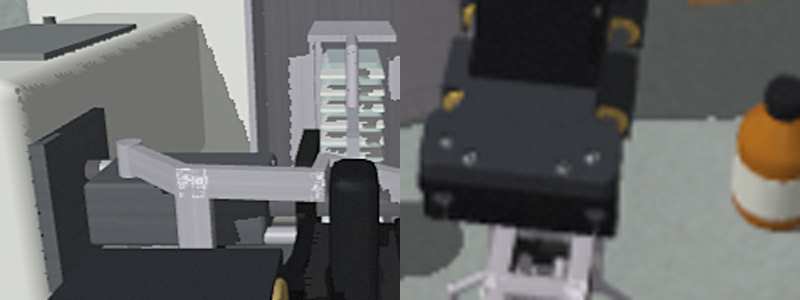

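The prongs now straddle the stem, and the keeper arm is close to lifting (325,185). I'll go on in small steps and watch the force.

Call:
arm_command(series=[[0,-0.15,0,0,0,0],[0,-0.3,0,0,0,0],[0,-0.45,0,0,0,0],[0,-0.6,0,0,0,0],[0,-0.6,0,0,0,0]])

```text
time_s: 9.62
tool_pos: [0.5545, -0.1547, 0.3061]
ee_rot: [-0.0, 0.119, 0.993, -0.0]
force: [0.4, 1.2, -2.9]
width: 0.0119
```

Call:
arm_command(series=[[0,-0.1,0,0,0,0],[0,-0.2,0,0,0,0],[0,-0.3,0,0,0,0],[0,-0.3,0,0,0,0],[0,-0.3,0,0,0,0]])

```text
time_s: 10.03
tool_pos: [0.5537, -0.1578, 0.306]
ee_rot: [-0.0, 0.119, 0.993, -0.0]
force: [-0.6, -0.8, -3.2]
width: 0.0117
```

Run:
```python
from h import *
todo(tgt(-1,43,306),SV[2]+np.pi/2); print(rel())
w=viewer.grab_frame('wrist');cv2.imwrite('pics/w7.png',w)
```

```text
t 10.0333 tcp [ 0.5537 -0.1578  0.306 ] F [-0.59 -0.78 -3.17] w 0.0117
tool x,y,z [[-0.972, 0.236, 0.0], [0.236, 0.972, -0.001], [-0.0, -0.001, -1.0]]
shift cm [-0.04 -0.4   0.  ]
rot z units -0.03
[ -1.4  47.  306. ]
```

Call:
arm_command(series=[[0,-0.05,0,0,0,0],[0,-0.1,0,0,0,0],[0,-0.15,0,0,0,0],[0,-0.2,0,0,0,0],[0,-0.2,0,0,0,0]])

```text
time_s: 10.5
tool_pos: [0.5535, -0.1588, 0.306]
ee_rot: [0.0, 0.119, 0.993, 0.001]
force: [0.3, 1.8, -3.6]
width: 0.0117
```

Call:
arm_command(series=[[0,0,0,0,0,0],[0,-0.05,0,0,0,0],[0,-0.1,0,0,0,0],[0,-0.1,0,0,0,0],[0,-0.1,0,0,0,0]])

```text
time_s: 10.92
tool_pos: [0.5532, -0.1597, 0.306]
ee_rot: [0.0, 0.119, 0.993, 0.0]
force: [0.5, 3.7, -3.2]
width: 0.0113
```

```bash
cat > m.py <<'E'
import sys
from h import *
f=[];g=[]
for i in range(5):
    w=viewer.grab_frame('wrist'); s=status.get_state(); f.append(s['force']); g.append(rel())
fm=np.mean(f,0);print(s['time_s'],'F stainer',Ro.from_euler('z',-SV[2]).apply(fm).round(2),'torque',s['torque'].round(2),'rel',np.mean(g,0).round(1),'w',s['width'])
cv2.imwrite(f'pics/{sys.argv[1]}.png',w)
E
python3 m.py w8
```

```text
11.1667 F stainer [ 0.13  3.73 -3.06] torque [ 0.8 -0.2  0. ] rel [ -1.5  44.8 306. ] w 0.011644340791594496
```

Call:
arm_command(series=[[0,-0.05,0,0,0,0],[0,-0.1,0,0,0,0],[0,-0.15,0,0,0,0],[0,-0.2,0,0,0,0],[0,-0.2,0,0,0,0]])

```text
time_s: 11.58
tool_pos: [0.5527, -0.1618, 0.3061]
ee_rot: [0.0, 0.119, 0.993, 0.001]
force: [1.6, 4.4, -1.9]
width: 0.0116
```

```bash
python3 m.py w9
python3 - <<'E'
import cv2,numpy as np
a=[cv2.resize(cv2.imread(f'pics/{n}.png')[150:320,0:340],(400,200)) for n in('w3','w7','w8','w9')]
cv2.imwrite('pics/z9.png',np.vstack([np.hstack(a[:2]),np.hstack(a[2:])]))
E
```

```text
11.8333 F stainer [-0.05  5.26 -2.23] torque [ 1.08 -0.27 -0.06] rel [ -1.5  42.8 306.1] w 0.01175286707262255
```

View pics/z9.png

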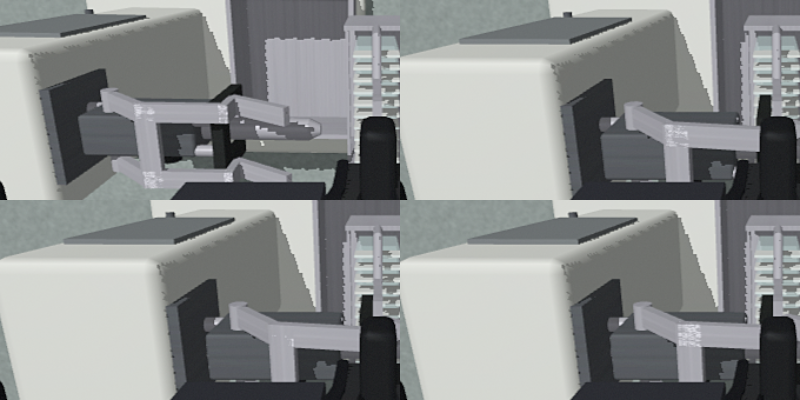

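The picture shows the keeper arm looking lifted in w7 and w8. In w9 (last panel) it seems back in the same look as when shut. I'll press slightly more, then back off gently to test the catch by force.

Call:
arm_command(series=[[0,-0.03,0,0,0,0],[0,-0.06,0,0,0,0],[0,-0.08,0,0,0,0],[0,-0.08,0,0,0,0],[0,-0.08,0,0,0,0]])

```text
time_s: 12.25
tool_pos: [0.5525, -0.1625, 0.3061]
ee_rot: [0.0, 0.119, 0.993, 0.0]
force: [1.3, 4.7, -2.7]
width: 0.0114
```

```bash
python3 m.py w10
python3 - <<'E'
import cv2,numpy as np
# vertical position of keeper arm's upper edge relative to head between frames
for n in('w7','w8','w9','w10'):
    g=cv2.imread(f'pics/{n}.png')[:,:,1].astype(int)
    print(n,[(c,int(np.argmax(np.diff(g[230:290,c]))+230),int(np.argmin(np.diff(g[240:300,c]))+240)) for c in (210,230,250,265,280,295)])
E
```

```text
12.5 F stainer [-0.03  5.02 -2.17] torque [ 1.1  -0.29 -0.06] rel [ -1.5  42.1 306.1] w 0.011379253846597331
w7 [(210, 242, 264), (230, 255, 261), (250, 253, 275), (265, 254, 276), (280, 255, 276), (295, 284, 285)]
w8 [(210, 240, 262), (230, 249, 244), (250, 253, 244), (265, 254, 276), (280, 255, 276), (295, 284, 285)]
w9 [(210, 236, 259), (230, 247, 269), (250, 252, 244), (265, 253, 274), (280, 286, 275), (295, 284, 285)]
w10 [(210, 235, 260), (230, 244, 265), (250, 250, 244), (265, 250, 244), (280, 250, 271), (295, 249, 245)]
```

Call:
arm_command(series=[[0,0.05,0,0,0,0],[0,0.1,0,0,0,0],[0,0.15,0,0,0,0],[0,0.15,0,0,0,0],[0,0.15,0,0,0,0]])

```text
time_s: 12.92
tool_pos: [0.5528, -0.1615, 0.3061]
ee_rot: [-0.0, 0.119, 0.993, -0.0]
force: [-0.1, 5.1, -2.2]
width: 0.0119
```

```bash
python3 m.py w11
```

```text
13.1667 F stainer [ 0.19  4.66 -2.12] torque [ 0.98 -0.21 -0.08] rel [ -1.5  43.1 306.1] w 0.01186035986665461
```

Call:
arm_command(series=[[0,0.05,0,0,0,0],[0,0.1,0,0,0,0],[0,0.15,0,0,0,0],[0,0.15,0,0,0,0],[0,0.15,0,0,0,0]])

```text
time_s: 13.58
tool_pos: [0.553, -0.1608, 0.3061]
ee_rot: [-0.0, 0.119, 0.993, -0.001]
force: [0.4, 1.2, -2.2]
width: 0.0118
```

```bash
python3 m.py w12;  python3 - <<'E'
import cv2,numpy as np
for n in('w10','w11','w12'):
    g=cv2.imread(f'pics/{n}.png')[:,:,1].astype(int)
    print(n,[(c,int(np.argmax(np.diff(g[230:290,c]))+230)) for c in (210,230,250,265,280,295)])
E
```

```text
13.8333 F stainer [-0.8  -0.33 -2.69] torque [ 0.09  0.09 -0.02] rel [ -1.5  43.9 306. ] w 0.01214939777436665
w10 [(210, 235), (230, 244), (250, 250), (265, 250), (280, 250), (295, 249)]
w11 [(210, 236), (230, 245), (250, 250), (265, 250), (280, 250), (295, 284)]
w12 [(210, 260), (230, 245), (250, 250), (265, 250), (280, 250), (295, 284)]
```

At y = 43.9 mm the force is about 0 N, whereas at 44.8 mm on the way in it was 3.7 N. The plate is therefore caught between pad and noses. Now I'll lower it onto the peg.

Call:
arm_command(series=[[0,0,0.04,0,0,0],[0,0,0.08,0,0,0],[0,0,0.12,0,0,0],[0,0,0.16,0,0,0],[0,0,0.16,0,0,0]])

```text
time_s: 14.25
tool_pos: [0.5534, -0.1607, 0.3051]
ee_rot: [0.001, 0.119, 0.993, -0.001]
force: [-1.8, -1.7, 3.1]
width: 0.0116
```

```bash
python3 m.py w13
```

```text
14.5 F stainer [-1.73 -2.64  3.86] torque [-0.43  0.39 -0.08] rel [ -1.   44.1 305. ] w 0.01165556669504418
```

Call:
arm_command(series=[[0,0,0.04,0,0,0],[0,0,0.08,0,0,0],[0,0,0.1,0,0,0],[0,0,0.1,0,0,0],[0,0,0.1,0,0,0]])

```text
time_s: 14.92
tool_pos: [0.5536, -0.1606, 0.3038]
ee_rot: [0.001, 0.119, 0.993, -0.001]
force: [-0.8, -3.8, 4.3]
width: 0.0118
```

```bash
python3 m.py w14
```

```text
15.1667 F stainer [-0.11 -4.82  4.95] torque [-0.8   0.2  -0.08] rel [ -0.9  44.2 303.8] w 0.011774080518928528
```

The rack is seated on the peg (Fz is up). I'll ease off to neutral, then open.

Call:
arm_command(series=[[0,0,-0.05,0,0,0],[0,-0.05,-0.1,0,0,0],[0,-0.08,-0.15,0,0,0],[0,-0.08,-0.15,0,0,0],[0,-0.08,-0.15,0,0,0]])

```text
time_s: 15.58
tool_pos: [0.5534, -0.1607, 0.3039]
ee_rot: [0.0, 0.119, 0.993, 0.0]
force: [2.4, -5.7, -3.2]
width: 0.0117
```

```bash
python3 m.py w15
```

```text
15.8333 F stainer [ 3.17 -3.89 -3.59] torque [-0.79 -0.48 -0.13] rel [ -1.1  44.1 303.9] w 0.011706861538109315
```

Call:
arm_command(series=[[0,-0.03,0.02,0,0,0],[0,-0.06,0.04,0,0,0],[0,-0.1,0.06,0,0,0],[0,-0.1,0.06,0,0,0],[0,-0.1,0.06,0,0,0]])

```text
time_s: 16.25
tool_pos: [0.5531, -0.1609, 0.3039]
ee_rot: [0.0, 0.119, 0.993, 0.001]
force: [3.5, -1.7, -4.1]
width: 0.0118
```

```bash
python3 m.py w16
```

```text
16.5 F stainer [ 4.01  1.02 -4.11] torque [ 0.28 -0.87 -0.11] rel [ -1.6  43.8 304. ] w 0.01165657475183158
```

Call:
arm_command(series=[[-0.02,0,0.03,0,0,0],[-0.04,0,0.06,0,0,0],[-0.06,0,0.09,0,0,0],[-0.06,0,0.1,0,0,0],[-0.06,0,0.1,0,0,0]])

```text
time_s: 16.92
tool_pos: [0.5528, -0.161, 0.3036]
ee_rot: [-0.001, 0.119, 0.993, 0.001]
force: [0.8, 4.9, 1.4]
width: 0.0121
```

```bash
python3 m.py w17
python3 - <<'E'
import cv2
from h import *
s=viewer.grab_frame('side');w=cv2.imread('pics/w17.png')
c=lambda im,x,y,k:cv2.resize(im[y:y+int(300/k),x:x+int(400/k)],(400,300),interpolation=cv2.INTER_CUBIC)
cv2.imwrite('pics/z17.png',np.hstack([c(w,0,120,1.1),c(s,280,250,3.5)]))
for n in('w12','w14','w17'):
    g=cv2.imread(f'pics/{n}.png')[:,:,1].astype(int)
    print(n,[(c,int(np.argmax(np.diff(g[230:290,c]))+230)) for c in (210,230,250,265,280)])
E
```

```text
17.1667 F stainer [-0.81  4.61  2.39] torque [ 1.13 -0.01 -0.02] rel [ -1.6  43.5 303.5] w 0.011775380051203162
w12 [(210, 260), (230, 245), (250, 250), (265, 250), (280, 250)]
w14 [(210, 239), (230, 269), (250, 250), (265, 250), (280, 250)]
w17 [(210, 241), (230, 247), (250, 252), (265, 252), (280, 252)]
```

Call:
arm_command(series=[[0,0.02,-0.02,0,0,0],[0,0.05,-0.04,0,0,0],[0,0.05,-0.04,0,0,0],[0,0.05,-0.04,0,0,0],[0,0.05,-0.04,0,0,0]])

```text
time_s: 17.63
tool_pos: [0.5529, -0.1611, 0.3035]
ee_rot: [-0.001, 0.119, 0.993, 0.0]
force: [-0.9, 5.1, 1.4]
width: 0.012
```

```bash
python3 m.py w18
```

```text
17.8833 F stainer [-1.95  4.97  1.9 ] torque [ 1.07  0.17 -0.03] rel [ -1.5  43.6 303.5] w 0.011576432880724212
```

Call:
arm_command(series=[[0,0,0,0,0,0],[0,0,0,0,0,0],[0,0,0,0,0,0],[0,0,0,0,0,0],[0,0,0,0,0,0]], claw=4)

```text
time_s: 18.3
tool_pos: [0.5535, -0.1622, 0.3037]
ee_rot: [0.0, 0.119, 0.993, -0.001]
force: [0.4, 0.0, -0.1]
width: 0.0361
```

```bash
python3 m.py w19
```

```text
18.55 F stainer [-0.22 -0.05 -0.14] torque [ 0.02  0.05 -0.03] rel [ -0.8  43.  303.7] w 0.040072151591642374
```

Call:
arm_command(series=[[0,0,-0.5,0,0,0],[0,0,-1.5,0,0,0],[0,0,-3,0,0,0],[0,0,-5,0,0,0],[0,0,-7,0,0,0]])

```text
time_s: 18.97
tool_pos: [0.5534, -0.1614, 0.3752]
ee_rot: [0.0, 0.119, 0.993, -0.0]
force: [-0.2, -0.5, -0.9]
width: 0.0399
```

Call:
arm_command(series=[[0,2,-2,0,0,0],[0,5,-4,0,0,0],[0,9,-6,0,0,0],[0,13,-8,0,0,0],[0,16,-8,0,0,0]])

```text
time_s: 19.38
tool_pos: [0.5927, -0.0046, 0.4593]
ee_rot: [0.005, 0.119, 0.993, -0.0]
force: [1.3, 0.3, -0.0]
width: 0.0397
```

```bash
python3 m.py w20
python3 - <<'E'
from h import *
w=viewer.grab_frame('wrist');s=viewer.grab_frame('side');t=viewer.grab_frame('top')
c=lambda im,x,y,k:cv2.resize(im[y:y+int(300/k),x:x+int(400/k)],(400,300),interpolation=cv2.INTER_CUBIC)
cv2.imwrite('pics/z20.png',np.vstack([np.hstack([cv2.resize(w,(400,300)),c(w,0,150,2)]),np.hstack([c(s,260,240,3),c(t,380,170,3)])]))
S=viewer.camera_params('side');T=viewer.camera_params('top');W=viewer.camera_params('wrist')
for P in ([-30,44.5,306],[30,44.5,306]): print([proj(p,tgt(*P)).round(1).tolist() for p in(S,T,W)])
for q in('bottle','beaker','slidebox'): print(q,[[np.round(d['position'],3).tolist() for d in models.find_in(k,q)[:1]] for k in('side','top')])
E
```

```text
19.6333 F stainer [-0.   -0.16 -0.51] torque [ 0.02 -0.01 -0.04] rel [ -0.5 206.7 455.9] w 0.03999958159968238
[[318.4, 296.1], [448.4, 231.8], [102.3, 194.6]]
[[353.3, 299.7], [453.8, 207.1], [114.8, 272.0]]
bottle [[[0.714, 0.044, 0.062]], [[0.71, 0.063, 0.065]]]
beaker [[[0.442, 0.037, 0.052]], [[0.441, 0.044, 0.024]]]
slidebox [[[0.731, 0.247, 0.034]], [[0.73, 0.265, 0.034]]]
```

View pics/z20.png

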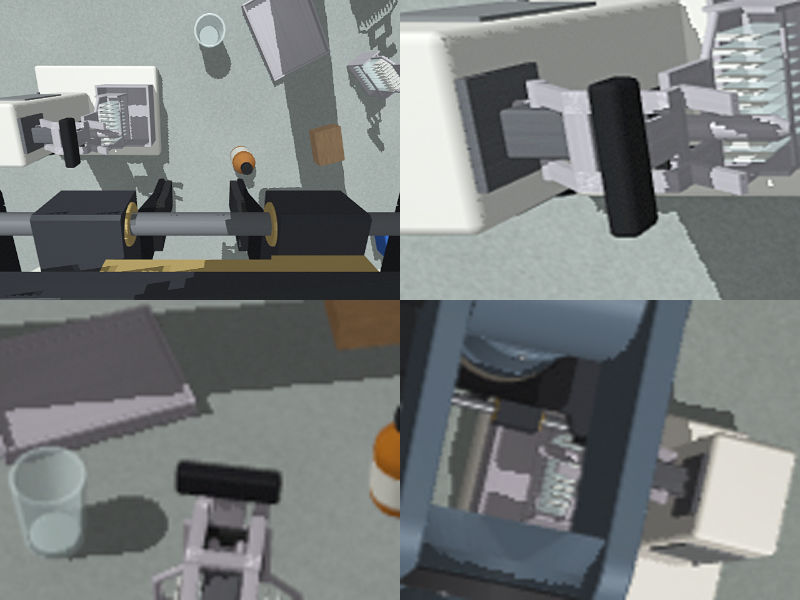

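The picture shows the rack hanging on the peg with its bar at side px (336,301), where I predicted (336,298). The gripper is clear, and the bottle, beaker and box are unchanged. Last, a numeric check that the prong ends match the shut pose and that nothing is moving.

Run:
```python
from h import *
W=viewer.camera_params('wrist');w=viewer.grab_frame('wrist');a=cv2.imread('pics/w20.png')
print('rack/head region diff',cv2.absdiff(a,w)[150:300,60:260].mean(), 'tcp',rel())
for L in (0,.1,.2):
    h=np.array([28.5-45,265]);d=np.array([78.5,270])-h;c,s=np.cos(L),np.sin(L);q=h+[c*d[0]-s*d[1],s*d[0]+c*d[1]]
    print(L,[proj(W,tgt(x,*q)).round(1).tolist() for x in(-17,17)],'observed (168,200),(171.5,242)')
```

```text
rack/head region diff 10.386255555555556 tcp [-3.000e-01  2.029e+02  4.537e+02]
0 [[168.0, 202.1], [172.5, 241.7]] observed (168,200),(171.5,242)
0.1 [[162.5, 204.3], [167.3, 245.0]] observed (168,200),(171.5,242)
0.2 [[155.5, 206.7], [160.7, 248.5]] observed (168,200),(171.5,242)
```

Call:
arm_command(series=[[0,0,0,0,0,0],[0,0,0,0,0,0],[0,0,0,0,0,0],[0,0,0,0,0,0],[0,0,0,0,0,0]])

```text
time_s: 20.55
tool_pos: [0.5912, -0.0059, 0.4537]
ee_rot: [-0.0, 0.119, 0.993, 0.0]
force: [-0.6, -0.0, -0.0]
width: 0.0402
```

Run:
```python
from h import *
a=viewer.grab_frame('side')
for i in range(5): b=viewer.grab_frame('side')
print('side diff',cv2.absdiff(a,b)[270:360,310:370].mean())
print(order.close_job())
```

```text
side diff 0.5361728395061729
the job is handed in; nothing more can be done
None
```

I took the rack out of the drain tray by its grip and hung it on the stainer's peg, with the keeper shut behind the plate. Then I let go and handed the job in at about 21 s. No verdict was reported.

**Last checks, good:**
- **Catch:** pressing on the pad peaked at about 5.3 N. On backing off, the force fell to about 0 N at a depth where the pad alone had pushed back with 3.7 N, so the noses were holding the plate.
- **Keeper:** the prong ends are within about 2 px of where they should be when shut; lifted by 0.1 rad they would be about 5 px off.
- **Position:** the grip bar is within about 3 px (side camera) and 6 px (wrist camera) of the place expected for the hanging rack. By my estimate the rack leans less than 0.1 rad.
- **Rest and surroundings:** the side view hardly changed over the last quarter second. The gripper is clear, and the bottle, beaker and box were found where they were at the start.

**Less certain:**
- **Seating forces:** while I seated the rack on the peg, readings at the wrist swung by up to 5 N on any axis. That is well under the 18 N limit, but the contact force itself was not measured.
- **Wrist picture difference:** my first check that nothing was moving, with the wrist camera, showed a large difference because the arm was still settling. I used the side camera instead.
- **Not measured directly:** I read the pad's travel and the eye's height only indirectly, from forces and pictures.

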